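# Lock the cover, free the lever and hold the V-nailer shut on a frame corner

### The job

A glued picture-frame corner sits under the clear cover of the green bench V-nailer. Swing the yellow steel hasp over until it lies flat on the cover with the brass staple through its slot; only then flip the red safety catch outwards, clear of the lever; and then pull the lever's black crossbar towards the front of the machine as far as it goes and keep it there with the gripper: finish while holding it, because it springs back when let go. Keep the cover shut and leave the other things on the bench where they are.

Things in the scene. Friction and masses are not known exactly. Their poses are not given: they have to be found in the camera images.
- press: The bench V-nailer, fixed, at another place and yaw each time. Origin on the bench under it; x from its front (robot's side) to its back, y to its left, z up; all mm below are in this frame. Green base plate x -140 to 140, y -200 to 170, 20 high. Left: block, frame corner and cover. Right: lever on two bearings 90 high (x 20, y -25 and -155), catch post 148 high (x 3 to 37, y -186 to -174)
- hasp (a joint): Angle (rad) of the hasp: yellow steel strap 75 long, 28 wide, 3 mm thick, hinged about machine y at the cover's front edge. 0 = closed, flat on the cover pointing to +x, staple in its slot (a stop). 1.57 = upright; more leans to the front (-x). Starts open, 1.8 to 2.3 (stop 2.4). Stiff (0.03 N m): stays where left, so push it fully down
- hasp_hinge (a point): Middle of the hasp's hinge axis: x -30, y 90, z 98 mm in the machine's frame, whose axes it shares
- hasp_tip (a point): Middle of the hasp's free end, 75 mm from its hinge
- staple (a point): Top of the brass staple, 10 (x) x 7 (y) mm, which stands 19 mm up from the cover at x 25, y 90 mm, top at z 112 mm: 55 mm behind the hasp's hinge. Press the hasp down between hinge and staple
- catch (a joint): Angle (rad) of the red safety catch: paddle 32 (x) x 10 (y) x 90 mm tall, hinged at its foot about machine x. Start 0 to 0.15 = upright, 5 mm in front of the right end of the crossbar, which it really blocks (lever stuck below 0.1 rad). Grows as its top is pushed outwards, to the right (-y), with under 1 N; past about 0.4 it falls by its own weight, to its stop at 1.75, out to the side
- catch_hinge (a point): The catch's hinge axis, middle: x 20, y -176, z 150 mm in the machine's frame
- catch_tip (a point): Middle of the catch's top end, 90 mm above its hinge
- lever (a joint): Angle (rad) of the lever: two steel arms 12 mm thick, 110 mm apart, with a black crossbar of 18 mm diameter 150 mm from the pivot axis (along y at x 20, z 75 mm). 0 = rest, leaning 0.2 rad to the back (+x); grows to its stop at 1.0 as the bar is pulled to the front (-x) and down, leaning 0.8 rad to the front. A spring draws it back: 3 N at the bar at rest, 11 N at 1.0
- lever_grip (a point): Where to take the lever: centre of the crossbar, midway between the arms; free 49 mm either side. At rest x 50, y -90, z 222 mm in the machine's frame; fully pulled x -88, y -90, z 180 mm. The bar lies along machine y and goes on past the right arm, to 95 mm from here. Round: it may turn between the fingers
- cover (a joint): Angle (rad) of the clear cover, 0 = shut (start, and to stay so); hinged at its back edge; x -17 to 123, y 35 to 145 mm, top at z 93 mm. Legs of the gilt frame corner run out from under it to y 280 and to x 296 mm, tops at 87 mm
- nail_tin: Bystander: steel tin, diameter 60, height 50 mm, origin under its centre, like all bystanders; in front of the machine
- glue: Bystander: white glue bottle with red cap, diameter 50, height 130 mm, front left of the machine
- offcut: Bystander: gilt moulding offcut 100 x 40 x 22 mm, front right
- mallet: Bystander: hammer lying on the bench on the right
- mug: Bystander: blue mug, diameter 80, height 90 mm, in front of the lever
- brush_pot: Bystander: black pot of brushes, diameter 88, about 200 mm high with its brushes, on the left

How it is judged:
On the way, in this order (a step that is already met when the one before it is completed fails the run):
1. the hasp lies flat over the staple (value of joint hasp below 0.15 rad), for 0.2 s.
2. the safety catch is flipped out of the lever's way (value of joint catch above 1.2 rad), for 0.2 s.
3. the lever is pulled to its stop and held by the gripper (value of joint lever above 0.88 rad and contact force between the fingers and lever above 2 N), for 0.5 s.
At the end, for the whole second after the job is handed in: The fingers hold the lever pulled to its stop (above 0.88 rad of 1.0, contact over 2 N, at rest), the hasp still flat (under 0.15 rad), the catch flipped (over 1.2 rad), the cover shut (under 0.05 rad) (all of step 3 and value of joint hasp below 0.15 rad and value of joint catch above 1.2 rad and value of joint cover below 0.05 rad and velocity of joint lever between -0.05 and 0.05 rad/s); the arm keeps its last pose, push and grip.
It fails at once if the lever is forced while the catch is still on (value of joint lever above 0.2 rad and value of joint catch below 0.8 rad).
It fails at once if the cover is opened (value of joint cover above 0.15 rad).
It fails at once if a bystander is shoved more than 30 mm (distance of any of nail_tin, glue, offcut, mallet, mug, brush_pot from where it was at the start of the episode above 0.03 m).
It also fails if it takes over 61 s, if anything falls off the work surface, if the arm or the gripper's body presses on something with over 40 N, if the wrist force passes 120 N, or if a joint passes its speed limit or range.

### The arm

A 6-joint arm with a two-finger parallel gripper is mounted at the origin on the work surface. World frame = base frame: x ahead of the robot, y to its left, z up, the work surface at z = 0. Lengths are in m, angles in rad, forces in N, time in s.
With the tool pointing down it reaches from about 0.3 to 0.875 m from the base axis. Payload 6.4 kg.
Tool frame: the origin (TCP) lies at the very end of the fingers, on their centre line; the grasp point (between the pads) lies 19 mm behind it; z points along the fingers, y is the line along which they close (so a half turn about z gives the same grasp; the last joint's range is limited). The gripper opens to 85 mm and grips with 20 to 120 N. Pads are 22 mm wide; open, the fingers measure 114 mm over their backs; the gripper's body (76 mm by 85 mm) begins 54 mm behind the grasp point. The pads swing forward as they close: fully open they stand 13 mm farther back than shut.
Start: joints at [-1.553, 0.181, 1.607, -0, 1.354, -0.206], TCP at [0.128, -0.561, 0.231] pointing down, gripper open.
Joint ranges: [-2.99, 2.99], [-0.89, 2.07], [0.3, 2.58], [-1.14, 4.28], [0, 2.63], [-3.12, 3.12]. Speed limits (rad/s): [2.57, 2.57, 3.01, 3.14, 3.14, 3.14].

### API

Orientations are given as a unit quaternion [w, x, y, z].
In Python, from bench import ctrl gives the robot as it stands.
- The arm moves only by the tool jog_arm, never from a script. Its argument "series" is a list that holds one entry, the list of rows, each a list of 7 numbers: the shift along the tool's x, y, z in mm, then the turn, a rotation vector about the tool's x, y, z in rad, then the finger opening in mm, from 0 to 85.4. In form: [[[tx, ty, tz, rx, ry, rz, gripper], ...]]. A call has exactly 10 rows; each row shifts and turns the commanded pose from where the row before left it, along the tool's axes as they then stand; what a row does not reach is not made up. A row lasts 1/10 s, in which the tool goes at most 50 mm and 8.59 degrees, less where a joint would pass 70% of its speed; a pose out of reach is approached as far as the arm can. A call with a gripper value outside its range is refused whole. The fingers move at their own pace and stop on an object; the grip force is fixed at half the most. Time passes only in rows, so rows that do not move let the fingers close, or fill a call up. It gives the time, the measured TCP pose, the force, the opening and the grip force at its end, in the units of the state.
- ctrl.get_obs(): the state, without advancing time (a new reading comes with each control period).
- ctrl.camera(name): name is "scene" or "side" or "wrist"; returns a dict with "frame" (384x512x3 uint8, blue, green, red), "z_map" (384x512 float32, m along the optical axis (not along the pixel's ray), 0 where there is no reading), "fx", "fy", "cx", "cy" (pixels), "k1" (the pictures are not rectified: a ray, as slopes to the right and down, at radius r is drawn at 1 + k1 r^2 times it, then the intrinsics apply), "xyz" and "rotation" of the camera in the world. Camera axes: x right, y down, z forward; pixel columns grow to the right and rows downward; lengths in m; the calibration is good to about 2 mm. A picture is of the moment at which its call begins.
- ctrl.hand_in(): hands the job in; it is judged then, once.
The state is a dict: "time_s": time; "q": joint angles; "dq": joint speeds; "joint_efforts": joint torques, N m; "eef_pos": TCP position; "eef_rot": TCP orientation; "wrist_force": force on the tool from outside, world axes, zero at the start; "torque": the same for the moment, N m; "opening": opening from 0.0 (shut) to 1.0 (fully open); "grasp_force": force on a finger pad.
Only numpy, scipy, OpenCV 4.12 (cv2) and the standard library are available. Lean on these libraries where they do the work, as an engineer would, in place of code of your own. Each camera call takes 0.05 s, during which the arm holds its last target. There are 200 camera calls.

## Working session

There is one attempt and no reset: what is moved stays moved. The work goes in short steps, Python scripts to look and compute and a tool call to move; the robot and the scene stay as the last step left them, time stands still between calls to the robot, and variables do not carry over. Pictures are saved under pics/ and viewed, at most 10 in all, crops included, and the job is handed in when it is done.

Besides the shell and the picture viewer there is one more tool, called after "Call:" as name(argument=value, ...), one argument or row to a line, values as JSON. jog_arm: Moves the arm, as the interface text tells. Its arguments: {"type":"object","properties":{"series":{"type":"array"}},"required":["series"]}

```bash
ls; mkdir -p pics; cat > h.py <<'E'
import numpy as np, cv2, pickle
from bench import ctrl
def grab(n,save=None):
    c=ctrl.camera(n)
    if save: cv2.imwrite('pics/'+save,c['frame'])
    return c
def cloud(c):
    h,w=c['z_map'].shape
    K=np.array([[c['fx'],0,c['cx']],[0,c['fy'],c['cy']],[0,0,1.]])
    v,u=np.mgrid[:h,:w]
    p=cv2.undistortPoints(np.stack([u,v],-1).reshape(-1,1,2).astype(float),K,np.array([c['k1'],0,0,0.])).reshape(h,w,2)
    z=c['z_map'][...,None]
    P=np.concatenate([p*z,z],-1)
    R=np.array(c['rotation']); 
    return P@R.T+np.array(c['xyz'])
E
python3 - <<'E'
from h import *
print(ctrl.get_obs())
for n in('scene','side'):
    c=grab(n,n+'0.png'); pickle.dump(c,open(n+'0.pkl','wb'))
    print({k:v for k,v in c.items() if k not in('frame','z_map')})
a=cv2.imread('pics/scene0.png');b=cv2.imread('pics/side0.png')
E
```

```text
pics
{'time_s': 0.0, 'q': array([-1.55324141e+00,  1.81520617e-01,  1.60800026e+00, -2.13412206e-05,
        1.35380721e+00, -2.06318450e-01]), 'dq': array([-0.00093708,  0.0013327 ,  0.00083921, -0.00143637, -0.00012295,
       -0.0008004 ]), 'joint_efforts': array([ 2.18721267e-03, -4.44861138e+01, -3.51343274e+01, -2.66989318e-04,
        8.69856711e-03,  1.49880321e-05]), 'eef_pos': array([ 0.12764482, -0.56008827,  0.23039938]), 'eef_rot': array([-8.64835891e-04,  9.93740997e-01,  1.11705321e-01,  7.14030115e-05]), 'wrist_force': array([ 1.07520783, -0.36249219, -0.42711062]), 'torque': array([ 0.00238268, -0.02899493, -0.00078028]), 'grasp_force': 0.0, 'opening': 0.9966160965258222}
{'fx': 390.6060105241559, 'fy': 390.6060105241559, 'cx': 258.1929218220147, 'cy': 191.30471559473241, 'k1': -0.0691025291069441, 'xyz': array([ 1.03985696, -0.2990939 ,  1.03967066]), 'rotation': array([-0.26825085,  0.82585673,  0.4738043 , -0.14666843])}
{'fx': 373.4785283594279, 'fy': 373.4785283594279, 'cx': 254.5663943358708, 'cy': 188.02985288602943, 'k1': -0.025450654112916894, 'xyz': array([0.27888128, 0.75658314, 0.78075899]), 'rotation': array([ 0.0766816 , -0.1322247 ,  0.8873379 , -0.43504944])}
```

View pics/scene0.png

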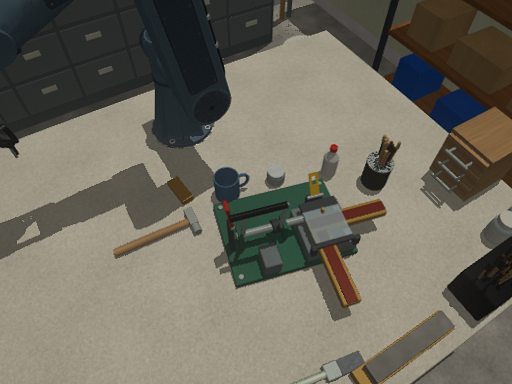

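View pics/side0.png

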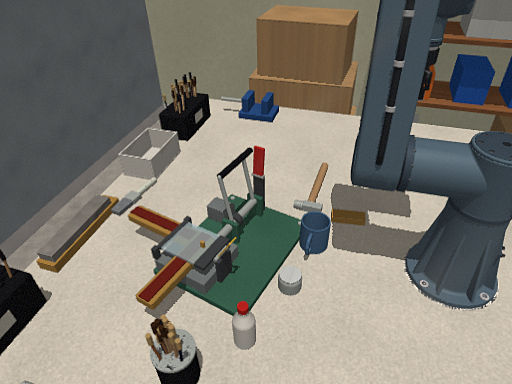

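Scene: the machine is at about (285,230), lever bar (260,212), red catch (227,212), hasp (315,183). Side: hasp (232,243), staple (203,243), catch (259,165).

```bash
cat >> h.py <<'E'
from scipy.spatial.transform import Rotation as Ro
def cloud2(c):
    q=c['rotation']; c=dict(c); c['rotation']=Ro.from_quat([q[1],q[2],q[3],q[0]]).as_matrix(); return cloud(c)
def hsv(c): return cv2.cvtColor(c['frame'],cv2.COLOR_BGR2HSV)
E
python3 - <<'E'
from h import *
allp=[]
D={}
for n in('scene','side'):
    c=pickle.load(open(n+'0.pkl','rb')); P=cloud2(c); H=hsv(c)
    D[n]=(P,H,c)
    m=(H[...,0]>60)&(H[...,0]<90)&(H[...,1]>110)&(P[...,2]>0.012)&(P[...,2]<0.028)&(c['z_map']>0)&(abs(P[...,0]-.65)<.4)
    m=cv2.morphologyEx(m.astype(np.uint8),cv2.MORPH_OPEN,np.ones((3,3)))>0
    p=P[m]; print(n,len(p),np.median(p,0))
    r=cv2.minAreaRect(p[:,:2].astype(np.float32)*1000); print(r, cv2.boxPoints(r).round().tolist())
    allp.append(p)
    t=P[(abs(P[...,2])<.02)&(H[...,1]<60)]; print('table z',np.median(t[:,2]))
p=np.concatenate(allp)
r=cv2.minAreaRect(p[:,:2].astype(np.float32)*1000); print(r)
E
```

```text
scene 9 [0.62021107 0.03370566 0.01934647]
((619.6734008789062, 33.53363800048828), (5.95846700668335, 8.549280166625977), 56.61735916137695) [[614.0, 33.0], [622.0, 29.0], [625.0, 34.0], [618.0, 38.0]]
table z 2.7846050149937795e-05
side 9 [0.49717975 0.27375553 0.02209601]
((496.63385009765625, 274.0016174316406), (4.742975234985352, 7.360065937042236), 21.207738876342773) [[493.0, 277.0], [496.0, 270.0], [500.0, 271.0], [498.0, 278.0]]
table z 0.0015178085785818585
((557.7055053710938, 152.53529357910156), (8.486282348632812, 278.7087097167969), 27.326377868652344)
```

```bash
python3 - <<'E'
from h import *
c=pickle.load(open('scene0.pkl','rb'));P=cloud2(c);H=hsv(c);print(H[270,245],P[270,245],H[195,295],P[195,295],P[155,180])
c=pickle.load(open('side0.pkl','rb'));P=cloud2(c);H=hsv(c);print(H[270,250],P[270,250],H[240,270],P[240,270])
allp=[]
for n in('scene','side'):
    c=pickle.load(open(n+'0.pkl','rb')); P=cloud2(c); H=hsv(c)
    m=(H[...,0]>60)&(H[...,0]<95)&(H[...,1]>80)&(P[...,2]>0.01)&(P[...,2]<0.03)&(c['z_map']>0)
    m=cv2.morphologyEx(m.astype(np.uint8),cv2.MORPH_OPEN,np.ones((3,3)))
    k,l,s,_=cv2.connectedComponentsWithStats(m); i=1+s[1:,4].argmax(); m=l==i
    p=P[m]; print(n,len(p)); allp.append(p)
    print(cv2.minAreaRect(p[:,:2].astype(np.float32)*1000))
p=np.concatenate(allp)
r=cv2.minAreaRect(p[:,:2].astype(np.float32)*1000); print(r,cv2.boxPoints(r).round().tolist())
E
```

```text
[ 73 100  79] [ 0.632463   -0.08778328  0.01845062] [ 73 102  75] [0.48797402 0.17729881 0.01875152] [ 0.13463987 -0.0686704   0.00218813]
[ 75 102  90] [0.49752652 0.15724663 0.02235818] [73 95 91] [0.47801559 0.03485697 0.01854641]
scene 1343
((622.921875, 2.8034515380859375), (184.31558227539062, 138.59759521484375), 76.20419311523438)
side 5034
((519.3765258789062, 93.7396011352539), (371.3966064453125, 189.44935607910156), 75.38894653320312)
((567.6630859375, 82.26905822753906), (369.4704895019531, 283.9702453613281), 76.63703155517578) [[387.0, -65.0], [663.0, -130.0], [748.0, 229.0], [472.0, 295.0]]
```

```bash
cat >> h.py <<'E'
YAW=np.deg2rad(76.64-90); O=np.array([.5711,.0969,0])
RM=Ro.from_euler('z',YAW).as_matrix()
def toM(P): return (P-O)@RM*1000   # machine mm
def toW(p): return O+RM@(np.array(p)/1000)
E
python3 - <<'E'
from h import *
q=lambda a:(np.percentile(a,[2,50,98],axis=0)).round(0).tolist()
for n in('scene','side'):
    c=pickle.load(open(n+'0.pkl','rb')); P=toM(cloud2(c)); H=hsv(c); ok=c['z_map']>0
    h,s,v=[H[...,i].astype(int) for i in range(3)]
    inb=ok&(abs(P[...,0])<160)&(abs(P[...,1]+15)<220)
    red=((h<8)|(h>172))&(s>130)&inb&(P[...,2]>130); print(n,'catch',red.sum(),q(P[red]))
    bar=inb&(v<60)&(P[...,2]>195); print('bar',bar.sum(),q(P[bar])); 
    pb=P[bar]; pb=pb[(abs(pb[:,1]+90)<100)]; A=np.polyfit(pb[:,1],pb[:,0],1); print(A,np.polyval(A,-90))
    yel=inb&(h>18)&(h<32)&(s>150)&(P[...,2]>94)&(P[...,1]>50)&(P[...,1]<130); print('yel',yel.sum(),q(P[yel]))
    pts=P[yel]; rel=pts-[-30,0,98]; st=pts[:,0]>0;print('staple',st.sum(),q(pts[st]) if st.any() else'')
    hp=pts[pts[:,0]<-20]; print('hasp',q(hp),'ang',np.median(np.arctan2(hp[:,2]-98,hp[:,0]+30)))
    np.set_printoptions(suppress=True)
c=pickle.load(open('scene0.pkl','rb'));P=cloud2(c)
# heights in front of machine (bystanders)
M=toM(P)
sel=(c['z_map']>0)&(P[...,2]>.03)&(M[...,0]<-145)&(M[...,0]>-330)&(abs(M[...,1])<300)
k,l,s,ce=cv2.connectedComponentsWithStats(sel.astype(np.uint8))
for i in range(1,k):
    if s[i,4]>15: print(s[i],q(M[l==i]))
E
```

```text
scene catch 83 [[6.0, -192.0, 151.0], [33.0, -186.0, 236.0], [56.0, -176.0, 241.0]]
bar 442 [[43.0, -185.0, 218.0], [55.0, -115.0, 229.0], [60.0, -41.0, 233.0]]
[8.81943992e-03 5.47493662e+01] 53.955616636452014
yel 164 [[-68.0, 75.0, 104.0], [-45.0, 87.0, 127.0], [29.0, 101.0, 162.0]]
staple 10 [[13.0, 85.0, 95.0], [27.0, 86.0, 108.0], [31.0, 93.0, 113.0]]
hasp [[-68.0, 75.0, 106.0], [-46.0, 88.0, 128.0], [-32.0, 101.0, 162.0]] ang 2.08186817968573
side catch 299 [[2.0, -189.0, 160.0], [15.0, -179.0, 201.0], [33.0, -172.0, 240.0]]
bar 235 [[39.0, -182.0, 222.0], [43.0, -106.0, 230.0], [52.0, -38.0, 233.0]]
[ 0.00591184 44.69256301] 44.16049723593911
yel 32 [[-71.0, 75.0, 102.0], [-59.0, 91.0, 147.0], [25.0, 102.0, 166.0]]
staple 6 [[21.0, 89.0, 103.0], [23.0, 90.0, 108.0], [25.0, 91.0, 114.0]]
hasp [[-71.0, 74.0, 102.0], [-66.0, 97.0, 159.0], [-34.0, 102.0, 166.0]] ang 2.1179586275824374
[ 133    0   98  125 7300] [[-308.0, -274.0, 281.0], [-246.0, -194.0, 490.0], [-229.0, -109.0, 631.0]]
[322 144  17  28 295] [[-181.0, 181.0, 35.0], [-158.0, 194.0, 85.0], [-146.0, 220.0, 131.0]]
[267 165  18  17 254] [[-211.0, -5.0, 32.0], [-180.0, 20.0, 48.0], [-159.0, 47.0, 54.0]]
[213 167  36  31 516] [[-218.0, -182.0, 31.0], [-196.0, -138.0, 67.0], [-146.0, -76.0, 91.0]]
```

Call:
jog_arm(
  series=[
    [[0, 0, -50, 0, 0, 0, 0], [0, 0, -40, 0, 0, 0, 0], [0, 0, 0, 0, 0, -0.139, 0], [0, 0, 0, 0, 0, -0.139, 0], [0, 0, 0, 0, 0, -0.139, 0], [0, 0, 0, 0, 0, -0.139, 0], [0, 0, 0, 0, 0, -0.139, 0], [0, 0, 0, 0, 0, -0.139, 0], [0, 0, 0, 0, 0, -0.139, 0], [0, 0, 0, 0, 0, -0.139, 0]],
  ],
)

```text
time_s: 1.1
eef_pos: [0.1276, -0.5604, 0.3207]
eef_rot: [-0.0, 0.783, 0.622, 0.0]
wrist_force: [0.1, -0.8, -0.6]
opening: -0.002
grasp_force: 0.0
```

```bash
cat >> h.py <<'E'
np.set_printoptions(suppress=True,precision=3)
def st():
    o=ctrl.get_obs(); q=o['eef_rot']; R=Ro.from_quat([q[1],q[2],q[3],q[0]]).as_matrix()
    print('t',round(o['time_s'],2),'TCP mach',toM(o['eef_pos']).round(1),'axes(mach, cols)\n',RM.T@R,'F mach',RM.T@o['wrist_force'],'open',o['opening'],'grip',o['grasp_force'],'q',o['q'])
E
python3 -c "from h import *;st()"
```

```text
t 1.1 TCP mach [-279.6 -742.   320.7] axes(mach, cols)
 [[-0.004  1.    -0.   ]
 [ 1.     0.004  0.001]
 [ 0.001 -0.    -1.   ]] F mach [ 0.256 -0.756 -0.572] open -0.0024578102893496093 grip 0.0 q [-1.553  0.121  1.495 -0.     1.526 -1.324]
```

Call:
jog_arm(
  series=[
    [[42, 8.5, 0, 0, 0, 0, 0], [42, 8.5, 0, 0, 0, 0, 0], [42, 8.5, 0, 0, 0, 0, 0], [42, 8.5, 0, 0, 0, 0, 0], [42, 8.5, 0, 0, 0, 0, 0], [42, 8.5, 0, 0, 0, 0, 0], [42, 8.5, 0, 0, 0, 0, 0], [42, 8.5, 0, 0, 0, 0, 0], [42, 8.5, 0, 0, 0, 0, 0], [42, 8.5, 0, 0, 0, 0, 0]],
  ],
)

```text
time_s: 2.1
eef_pos: [0.3082, -0.1703, 0.3211]
eef_rot: [0.0, 0.785, 0.619, 0.0]
wrist_force: [1.0, -1.1, 0.5]
opening: -0.003
grasp_force: 0.0
```

Call:
jog_arm(
  series=[
    [[42, 8.5, 0, 0, 0, 0, 0], [42, 8.5, 0, 0, 0, 0, 0], [42, 8.5, 0, 0, 0, 0, 0], [42, 8.5, 0, 0, 0, 0, 0], [42, 8.5, 0, 0, 0, 0, 0], [42, 8.5, 0, 0, 0, 0, 0], [42, 8.5, 0, 0, 0, 0, 0], [42, 8.5, 0, 0, 0, 0, 0], [42, 8.5, 0, 0, 0, 0, 0], [34, 8.5, 0, 0, 0, 0, 0]],
  ],
)

```text
time_s: 3.1
eef_pos: [0.4868, 0.2112, 0.3207]
eef_rot: [-0.0, 0.785, 0.62, -0.0]
wrist_force: [0.9, -0.7, -0.3]
opening: 0.003
grasp_force: 0.0
```

```bash
python3 -c "
from h import *;st()
c=grab('wrist','w1.png');pickle.dump(c,open('w1.pkl','wb'))
P=toM(cloud2(c));H=hsv(c);h,s=H[...,0],H[...,1]
y=(h>18)&(h<32)&(s>120)&(P[...,2]>94)&(abs(P[...,1]-90)<40)&(P[...,0]<60)&(P[...,2]<175)
for n,m in(('hasp',y&(P[...,0]<-15)),('staple',y&(P[...,0]>5))): print(n,m.sum(),np.percentile(P[m],[2,50,98],axis=0) if m.any() else '')
"
```

```text
t 3.1 TCP mach [-108.4   91.8  320.7] axes(mach, cols)
 [[ 0.     1.    -0.001]
 [ 1.    -0.    -0.   ]
 [-0.    -0.001 -1.   ]] F mach [ 1.008 -0.46  -0.295] open 0.0033607074093499716 grip 0.0 q [0.185 0.019 1.604 0.    1.52  0.419]
hasp 571 [[-70.15   72.696 105.789]
 [-52.404  87.447 137.141]
 [-32.794 100.498 164.067]]
staple 4 [[ 19.531  83.762 109.6  ]
 [ 20.891  86.736 111.627]
 [ 23.782  88.843 112.255]]
```

View pics/w1.png

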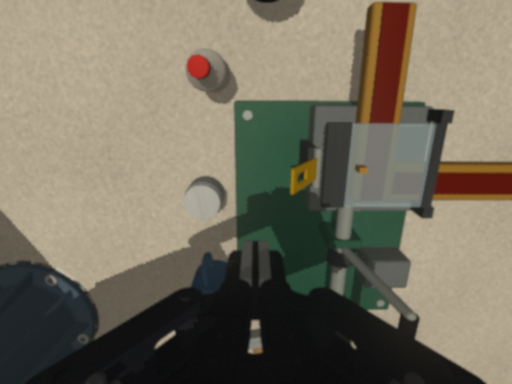

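Call:
jog_arm(
  series=[
    [[-4, 0, 0, 0, 0, 0, 0], [0, 0, 37, 0, 0, 0, 0], [0, 0, 37, 0, 0, 0, 0], [0, 0, 37, 0, 0, 0, 0], [0, 0, 37, 0, 0, 0, 0], [0, 0, 36, 0, 0, 0, 0], [0, 5, 0, 0, 0, 0, 0], [0, 10, 0, 0, 0, 0, 0], [0, 10, 0, 0, 0, 0, 0], [0, 10, 0, 0, 0, 0, 0]],
  ],
)

```text
time_s: 4.15
eef_pos: [0.5225, 0.1966, 0.1399]
eef_rot: [0.001, 0.785, 0.619, 0.002]
wrist_force: [-0.6, -0.4, 0.7]
opening: 0.002
grasp_force: 0.4
```

Call:
jog_arm(
  series=[
    [[0, 10, 0, 0, 0, 0, 0], [0, 10, 0, 0, 0, 0, 0], [0, 10, 0, 0, 0, 0, 0], [0, 10, 0, 0, 0, 0, 0], [0, 10, 0, 0, 0, 0, 0], [0, 10, 0, 0, 0, 0, 0], [0, 8, 0, 0, 0, 0, 0], [0, 0, 5, 0, 0, 0, 0], [0, 0, 5, 0, 0, 0, 0], [0, 0, 5, 0, 0, 0, 0]],
  ],
)

```text
time_s: 5.15
eef_pos: [0.5855, 0.1811, 0.1216]
eef_rot: [-0.0, 0.785, 0.619, -0.0]
wrist_force: [0.0, 0.5, -0.5]
opening: 0.001
grasp_force: 0.2
```

```bash
python3 -c "
from h import *;st()
a=grab('side');b=grab('scene')
cv2.imwrite('pics/h1.png',np.hstack([cv2.resize(a['frame'][190:310,150:290],None,fx=2.8,fy=2.8),cv2.resize(b['frame'][150:270,230:370],None,fx=2.8,fy=2.8)]))"
```

```text
t 5.15 TCP mach [ -5.5  85.2 121.6] axes(mach, cols)
 [[ 0.002  1.    -0.001]
 [ 1.    -0.002 -0.   ]
 [-0.    -0.001 -1.   ]] F mach [-0.11   0.538 -0.504] open 0.0006307896509719458 grip 0.24100752807385106 q [ 0.107  0.378  1.595 -0.     1.169  0.341]
```

View pics/h1.png

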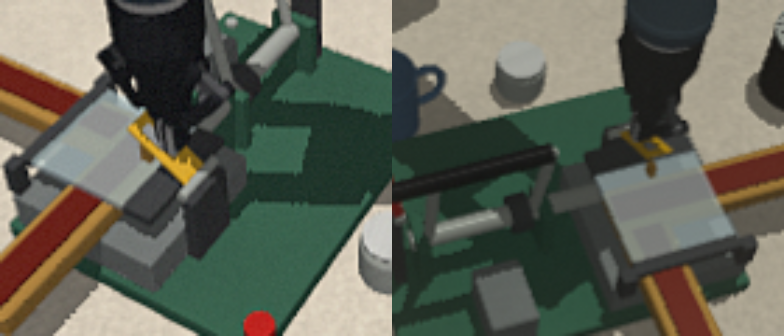

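The hasp leans over the cover at about 0.5 rad, with the staple just under its slot: left at (145,150), right at (652,170). I'll press it down now.

Call:
jog_arm(
  series=[
    [[0, 0, 5, 0, 0, 0, 0], [0, 0, 5, 0, 0, 0, 0], [0, 0, 4, 0, 0, 0, 0], [0, 0, 3, 0, 0, 0, 0], [0, 0, 2, 0, 0, 0, 0], [0, 0, 2, 0, 0, 0, 0], [0, 0, 1, 0, 0, 0, 0], [0, 0, 1, 0, 0, 0, 0], [0, 0, 0, 0, 0, 0, 0], [0, 0, 0, 0, 0, 0, 0]],
  ],
)

```text
time_s: 6.25
eef_pos: [0.586, 0.181, 0.0996]
eef_rot: [0.0, 0.785, 0.619, 0.0]
wrist_force: [-1.4, -0.6, 3.0]
opening: 0.004
grasp_force: 1.4
```

```bash
python3 -c "
from h import *;st()"
```

```text
t 6.25 TCP mach [-4.9 85.2 99.6] axes(mach, cols)
 [[ 0.002  1.     0.   ]
 [ 1.    -0.002  0.   ]
 [ 0.     0.    -1.   ]] F mach [-1.254 -0.869  2.951] open 0.00401091211279369 grip 1.3831737963482738 q [ 0.106  0.407  1.606 -0.     1.129  0.341]
```

Call:
jog_arm(
  series=[
    [[0, 0, 1, 0, 0, 0, 0], [0, 0, 1, 0, 0, 0, 0], [0, 0, 0, 0, 0, 0, 0], [0, 0, 0, 0, 0, 0, 0], [0, 0, -10, 0, 0, 0, 0], [0, 0, -30, 0, 0, 0, 0], [0, 0, -40, 0, 0, 0, 0], [0, 0, -40, 0, 0, 0, 0], [0, 0, -45, 0, 0, 0, 0], [0, 0, -45, 0, 0, 0, 0]],
  ],
)

```text
time_s: 7.25
eef_pos: [0.5856, 0.181, 0.3089]
eef_rot: [-0.0, 0.785, 0.619, -0.0]
wrist_force: [0.0, 0.0, -0.3]
opening: 0.004
grasp_force: 0.0
```

```bash
python3 -c "
from h import *;st()
a=grab('side');b=grab('scene')
cv2.imwrite('pics/h2.png',np.hstack([cv2.resize(a['frame'][190:310,150:290],None,fx=2.8,fy=2.8),cv2.resize(b['frame'][150:270,230:370],None,fx=2.8,fy=2.8)]))
for c in(a,b):
  P=toM(cloud2(c));H=hsv(c);h,s=H[...,0],H[...,1]
  y=(h>18)&(h<32)&(s>120)&(P[...,2]>90)&(abs(P[...,1]-90)<40)&(P[...,0]<60)&(P[...,2]<175)&(P[...,0]>-40)
  print(y.sum(),np.percentile(P[y],[2,50,98],axis=0))
"
```

```text
t 7.25 TCP mach [ -5.4  85.2 308.9] axes(mach, cols)
 [[ 0.002  1.    -0.   ]
 [ 1.    -0.002  0.   ]
 [ 0.    -0.    -1.   ]] F mach [ 0.013  0.042 -0.304] open 0.003536954254049697 grip 0.0 q [0.106 0.213 1.413 0.    1.516 0.341]
217 [[-25.026  74.433  96.805]
 [  2.919  90.49  101.784]
 [ 42.972 101.811 113.963]]
199 [[-24.214  73.999  93.329]
 [  7.182  86.988  99.184]
 [ 44.54  102.316 112.259]]
```

View pics/h2.png

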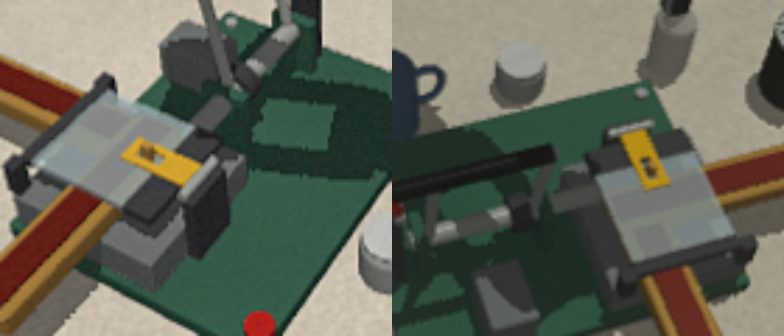

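Hasp flat with the staple standing through its slot (left 148,152; right 650,165), tip at x≈45. Next is the catch.

Call:
jog_arm(
  series=[
    [[-40, 3, 0, 0, 0, 0, 0], [-40, 3, 0, 0, 0, 0, 0], [-40, 3, 0, 0, 0, 0, 0], [-40, 3, 0, 0, 0, 0, 0], [-40, 3, 0, 0, 0, 0, 0], [-43, 2, 0, 0, 0, 0, 0], [0, 0, 20, 0, 0, 0, 0], [0, 0, 0, 0, 0, 0, 0], [0, 0, 0, 0, 0, 0, 0], [0, 0, 0, 0, 0, 0, 0]],
  ],
)

```text
time_s: 8.35
eef_pos: [0.5463, -0.0585, 0.2879]
eef_rot: [0.0, 0.785, 0.62, 0.0]
wrist_force: [-0.4, 0.3, -0.4]
opening: -0.001
grasp_force: 0.0
```

```bash
python3 -c "
from h import *;st()
for n in('side','scene'):
  c=grab(n)
  P=toM(cloud2(c));H=hsv(c);h,s=H[...,0].astype(int),H[...,1]
  y=((h<8)|(h>172))&(s>120)&(P[...,2]>140)&(abs(P[...,1]+180)<40)&(abs(P[...,0])<80)&(c['z_map']>0)
  t=y&(P[...,2]>215)
  print(y.sum(),np.percentile(P[y],[2,50,98],axis=0),np.percentile(P[t],[2,50,98],axis=0))
cv2.imwrite('pics/c1.png',cv2.resize(grab('side')['frame'][80:260,170:350],None,fx=3,fy=3))
"
```

```text
t 8.35 TCP mach [  11.8 -156.9  287.9] axes(mach, cols)
 [[ 0.     1.     0.001]
 [ 1.    -0.     0.   ]
 [ 0.     0.001 -1.   ]] F mach [-0.5    0.214 -0.443] open -0.0010507838408755688 grip 0.0 q [-0.323  0.08   1.605  0.     1.456 -0.089]
300 [[   1.189 -188.766  160.173]
 [  15.555 -178.663  201.985]
 [  32.253 -172.383  240.07 ]] [[   1.667 -190.382  215.512]
 [  15.386 -182.038  229.365]
 [  31.452 -176.969  240.653]]
81 [[   7.421 -191.854  152.769]
 [  34.831 -186.311  230.986]
 [  55.704 -177.657  241.151]] [[   7.18  -191.938  217.692]
 [  27.765 -187.537  237.422]
 [  56.977 -183.149  241.317]]
```

View pics/c1.png

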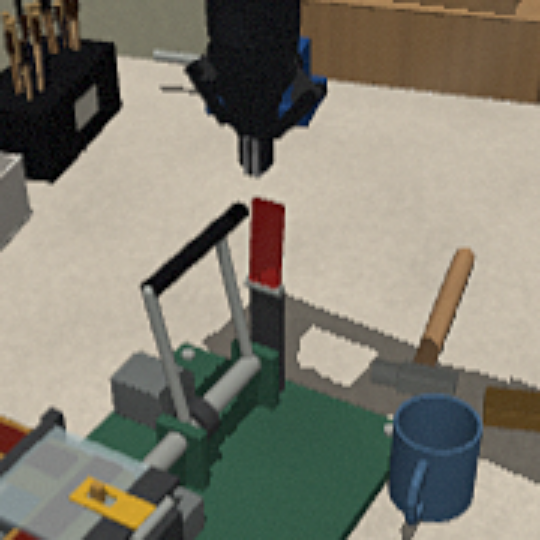

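The closed fingers (255,160) are above and inside the upright red catch (267,240). Descend, then push outward.

Call:
jog_arm(
  series=[
    [[0, 0, 32, 0, 0, 0, 0], [0, 0, 32, 0, 0, 0, 0], [-6, 0, 0, 0, 0, 0, 0], [-9, 0, 0, 0, 0, 0, 0], [-9, 0, 0, 0, 0, 0, 0], [-9, 0, 0, 0, 0, 0, 0], [-9, 0, 0, 0, 0, 0, 0], [-9, 0, 0, 0, 0, 0, 0], [-9, 0, 0, 0, 0, 0, 0], [-9, 0, 0, 0, 0, 0, 0]],
  ],
)

```text
time_s: 9.5
eef_pos: [0.5296, -0.1272, 0.2234]
eef_rot: [0.0, 0.785, 0.619, 0.0]
wrist_force: [0.4, -0.7, -0.4]
opening: 0.003
grasp_force: 0.0
```

Call:
jog_arm(
  series=[
    [[0, 0, -30, 0, 0, 0, 85], [0, 0, -40, 0, 0, 0, 85], [0, 0, -20, 0, 0, 0, 85], [0, 0, 0, 0, 0, 0, 85], [0, 0, 0, 0, 0, 0, 85], [0, 0, 0, 0, 0, 0, 85], [0, 0, 0, 0, 0, 0, 85], [0, 0, 0, 0, 0, 0, 85], [0, 0, 0, 0, 0, 0, 85], [0, 0, 0, 0, 0, 0, 85]],
  ],
)

```text
time_s: 10.5
eef_pos: [0.5297, -0.1263, 0.313]
eef_rot: [-0.0, 0.785, 0.619, -0.0]
wrist_force: [0.5, 0.8, 0.6]
opening: 0.992
grasp_force: 0.0
```

```bash
python3 -c "
from h import *;st()
c=grab('side');P=toM(cloud2(c));H=hsv(c);h,s,v=[H[...,i].astype(int) for i in range(3)];ok=c['z_map']>0
r=((h<8)|(h>172))&(s>120)&(P[...,2]>100)&(abs(P[...,1]+230)<100)&(abs(P[...,0])<80)&ok
print('red',r.sum(),np.percentile(P[r],[2,50,98],axis=0))
b=ok&(v<60)&(abs(P[...,2]-225)<15)&(abs(P[...,1]+90)<80)&(abs(P[...,0]-50)<30)
print('bar',b.sum(),np.percentile(P[b],[2,50,98],axis=0))
cv2.imwrite('pics/c2.png',cv2.resize(c['frame'][80:260,170:350],None,fx=3,fy=3))
"
```

```text
t 10.5 TCP mach [  11.3 -226.7  313. ] axes(mach, cols)
 [[ 0.002  1.    -0.   ]
 [ 1.    -0.002  0.   ]
 [ 0.    -0.    -1.   ]] F mach [0.287 0.848 0.628] open 0.9923065750251439 grip 0.0 q [-0.452  0.055  1.581  0.     1.506 -0.217]
red 147 [[   1.387 -263.962  137.98 ]
 [  14.881 -223.392  146.691]
 [  33.237 -187.19   154.1  ]]
bar 213 [[  38.888 -167.535  222.607]
 [  43.323  -97.729  229.853]
 [  52.051  -37.559  232.477]]
```

View pics/c2.png

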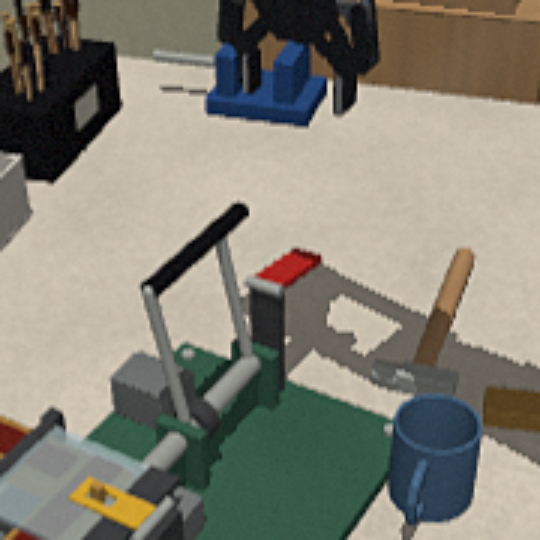

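Catch lies out to the side (290,268) and the lever is at rest. Now take the bar.

Call:
jog_arm(
  series=[
    [[46, 13, 0, 0, 0, 0, 85], [46, 13, 0, 0, 0, 0, 85], [45, 12, 0, 0, 0, 0, 85], [0, 0, 40, 0, 0, 0, 85], [0, 0, 40, 0, 0, 0, 85], [0, 0, 31, 0, 0, 0, 85], [0, 0, 0, 0, 0, 0, 85], [0, 0, 0, 0, 0, 0, 10], [0, 0, 0, 0, 0, 0, 0], [0, 0, 0, 0, 0, 0, 0]],
  ],
)

```text
time_s: 11.55
eef_pos: [0.6001, -0.0024, 0.2049]
eef_rot: [0.002, 0.785, 0.619, 0.001]
wrist_force: [0.4, 0.1, 0.2]
opening: 0.509
grasp_force: 0.0
```

Call:
jog_arm(
  series=[
    [[0, 0, 0, 0, 0, 0, 0], [0, 0, 0, 0, 0, 0, 0], [0, 0, 0, 0, 0, 0, 0], [0, 0, 0, 0, 0, 0, 0], [0, 0, 0, 0, 0, 0, 0], [0, 0, 0, 0, 0, 0, 0], [0, 0, 0, 0, 0, 0, 0], [0, 0, 0, 0, 0, 0, 0], [0, 0, 0, 0, 0, 0, 0], [0, 0, 0, 0, 0, 0, 0]],
  ],
)

```text
time_s: 12.55
eef_pos: [0.5989, -0.0021, 0.2039]
eef_rot: [0.001, 0.785, 0.619, 0.0]
wrist_force: [-3.1, -0.1, 5.4]
opening: 0.185
grasp_force: 58.4
```

```bash
python3 -c "
from h import *;st()
c=grab('side');cv2.imwrite('pics/g1.png',cv2.resize(c['frame'][80:260,170:350],None,fx=3,fy=3))
a=np.array([0]+list(np.linspace(.1,1.05,20))); x=20-150*np.sin(a-.2); z=75+150*np.cos(a-.2)
print(np.c_[a[1:],np.diff(x),-np.diff(z)].round(1).tolist())
"
```

```text
t 12.55 TCP mach [ 49.9 -89.9 203.9] axes(mach, cols)
 [[ 0.002  1.     0.001]
 [ 1.    -0.002 -0.   ]
 [-0.     0.001 -1.   ]] F mach [-2.985 -0.799  5.407] open 0.18521164848978827 grip 58.37036311626434 q [-0.201  0.257  1.573 -0.     1.311  0.034]
[[0.1, -14.8, -2.2], [0.2, -7.5, -0.6], [0.2, -7.5, -0.2], [0.2, -7.5, 0.2], [0.3, -7.5, 0.6], [0.4, -7.4, 0.9], [0.4, -7.4, 1.3], [0.5, -7.3, 1.7], [0.5, -7.2, 2.0], [0.6, -7.1, 2.4], [0.6, -7.0, 2.7], [0.6, -6.8, 3.1], [0.7, -6.7, 3.4], [0.8, -6.5, 3.8], [0.8, -6.3, 4.1], [0.8, -6.1, 4.4], [0.9, -5.9, 4.7], [1.0, -5.6, 5.0], [1.0, -5.4, 5.2], [1.0, -5.1, 5.5]]
```

View pics/g1.png

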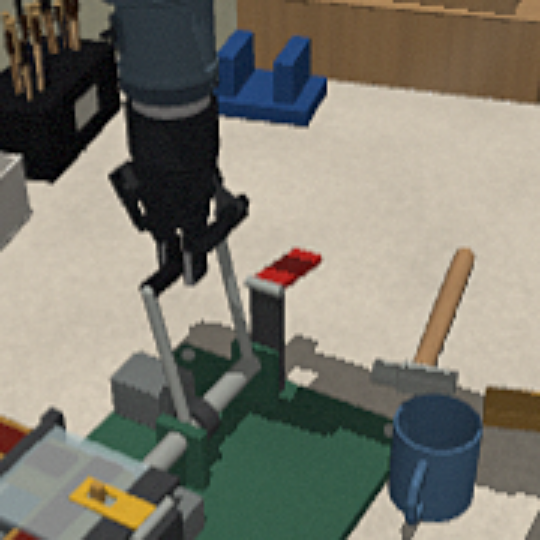

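The bar (165,275) is gripped between the fingers and the catch is clear. I'll pull along the arc.

Call:
jog_arm(
  series=[
    [[0, -7.5, -1.3, 0, 0, 0, 0], [0, -7.3, -0.9, 0, 0, 0, 0], [0, -7.5, -0.6, 0, 0, 0, 0], [0, -7.5, -0.2, 0, 0, 0, 0], [0, -7.5, 0.2, 0, 0, 0, 0], [0, -7.5, 0.6, 0, 0, 0, 0], [0, -7.4, 0.9, 0, 0, 0, 0], [0, -7.4, 1.3, 0, 0, 0, 0], [0, -7.3, 1.7, 0, 0, 0, 0], [0, -7.2, 2.0, 0, 0, 0, 0]],
  ],
)

```text
time_s: 13.6
eef_pos: [0.5313, 0.0141, 0.2034]
eef_rot: [0.005, 0.785, 0.619, 0.005]
wrist_force: [7.4, -0.7, 10.0]
opening: 0.191
grasp_force: 61.1
```

```bash
python3 -c "
from h import *;st()"
```

```text
t 13.6 TCP mach [-19.5 -89.8 203.4] axes(mach, cols)
 [[ 0.002  1.     0.014]
 [ 1.    -0.002  0.   ]
 [ 0.     0.014 -1.   ]] F mach [7.351 1.066 9.973] open 0.19099857825769187 grip 61.074256896972656 q [-0.197  0.101  1.756 -0.     1.271  0.038]
```

Call:
jog_arm(
  series=[
    [[0, -7.1, 2.8, 0, 0, 0, 0], [0, -7.0, 3.0, 0, 0, 0, 0], [0, -6.8, 3.3, 0, 0, 0, 0], [0, -6.7, 3.6, 0, 0, 0, 0], [0, -6.5, 3.8, 0, 0, 0, 0], [0, -6.3, 4.1, 0, 0, 0, 0], [0, -6.1, 4.4, 0, 0, 0, 0], [0, -5.9, 4.7, 0, 0, 0, 0], [0, -5.6, 5.0, 0, 0, 0, 0], [0, -5.4, 5.2, 0, 0, 0, 0]],
  ],
)

```text
time_s: 14.6
eef_pos: [0.4691, 0.029, 0.1628]
eef_rot: [0.005, 0.785, 0.619, 0.004]
wrist_force: [5.3, -1.6, 10.3]
opening: 0.19
grasp_force: 68.5
```

Call:
jog_arm(
  series=[
    [[0, -2, 2, 0, 0, 0, 0], [0, 0, 0, 0, 0, 0, 0], [0, 0, 0, 0, 0, 0, 0], [0, 0, 0, 0, 0, 0, 0], [0, 0, 0, 0, 0, 0, 0], [0, 0, 0, 0, 0, 0, 0], [0, 0, 0, 0, 0, 0, 0], [0, 0, 0, 0, 0, 0, 0], [0, 0, 0, 0, 0, 0, 0], [0, 0, 0, 0, 0, 0, 0]],
  ],
)

```text
time_s: 15.6
eef_pos: [0.4668, 0.0296, 0.1604]
eef_rot: [0.004, 0.785, 0.619, 0.003]
wrist_force: [1.9, -0.7, 13.1]
opening: 0.188
grasp_force: 68.7
```

```bash
python3 -c "
from h import *;st()
o=ctrl.get_obs();p=toM(o['eef_pos']);print('lever est',.2+np.arctan2(20-p[0],p[2]+19-75), np.hypot(20-p[0],p[2]+19-75),abs(o['dq']).max())
c=grab('side');cv2.imwrite('pics/f1.png',cv2.resize(c['frame'][110:290,150:350],None,fx=3,fy=3))
"
```

```text
t 15.6 TCP mach [-85.9 -89.6 160.4] axes(mach, cols)
 [[ 0.002  1.     0.01 ]
 [ 1.    -0.002  0.   ]
 [ 0.     0.01  -1.   ]] F mach [ 2.005 -0.216 13.057] open 0.18799518498755763 grip 68.732990026474 q [-0.191  0.011  1.945 -0.     1.176  0.044]
lever est 0.9923031788992771 148.70999890250636 0.002504103516637704
```

View pics/f1.png

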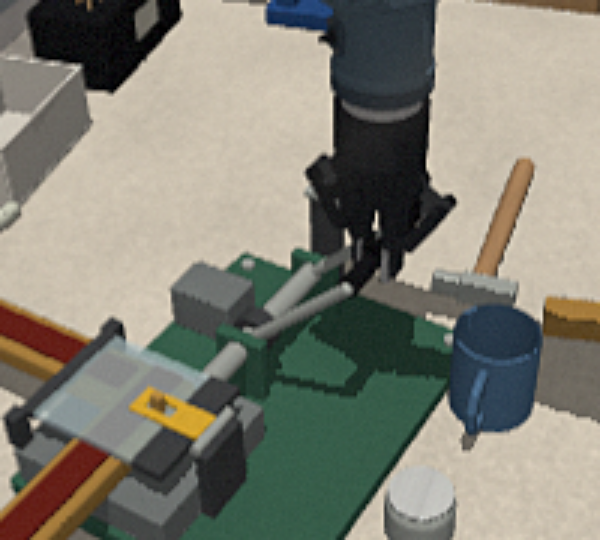

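The lever is pulled to about 0.99 rad with the bar gripped at (365,270). The hasp is still flat (175,410), and the mug and tin have not moved.

```bash
python3 -c "
from h import *;print(ctrl.hand_in())"
```

```text
the job is handed in; nothing more can be done
None
```

Job handed in at about 15.6 s, with no verdict returned: the hasp is flat over the staple, the catch is flipped out, and the gripper is holding the lever at its stop (about 0.99 rad, estimated from the tool position).

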